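# Pin the card carrier and wedge up the sagging graphics card

### The job

On the computer test frame, first drop the locating pin through the hole in the carrier's flange until its collar sits down on the flange, and let go of it, so that the carrier cannot slide. Then set the grey wedge flat on the frame plate, thin end towards the card, and push it under the middle of the card's sagging free end until that end just lifts off its two rests, about 6 mm clear, without pressing on the card with the gripper. Finish while still gripping the wedge there with the card resting on it, and leave the other things on the bench alone.

Things in the scene. Friction and masses are not known exactly. Their poses are not given: they have to be found in the camera images.
- frame: Fixed test frame: aluminium plate 130 (x) x 410 (y) x 8 mm. Origin: centre of its underside, at table height; z up. Above it lies a black graphics card from y = -140 mm (hinge) to +80 mm (free end). The plate beyond y = +80 mm is bare: the wedge goes there and is pushed along -y. A steel bracket 64 mm high stands at y = -152 mm; the pin hole is in the steel flange at x = 0, y = -176 mm.
- hole (a point): Centre of the mouth of the pin hole, in the top of the flange, 28 mm above the table. Vertical, 12 mm wide, 2 mm chamfer; it goes through the 8 mm flange and a 12 mm block of the frame below: 20 mm deep in all. The flange (50 x 40 mm) is part of the sliding carrier, which starts with both holes in line.
- carrier (a joint): Slide of the card carrier along the frame, m: 0 as it stands (holes in line), growing as it is pushed along the frame's -y, up to 0.03. About 2 N move it when it is not pinned.
- card (a joint): Tilt of the card about its hinge, rad: 0 with the free end on its rests, growing as it rises; the free end is 220 mm from the hinge, so 0.01 is 2.2 mm of lift. The card (0.5 to 0.9 kg, about half of it borne by the free end) sinks back by its weight.
- card_edge (a point): Middle of the lower edge of the card's free end, 24 mm above the table (16 above the plate) while it rests. The card is 110 mm wide and 42 mm thick (top at 66 mm). Beneath its free end stand two rubber rests 16 mm high, at x = 38 to 56 mm either side; the 76 mm between them are free, and nothing else is under the card for 180 mm inwards.
- pin: Steel locating pin, 58 mm long: shank 10 mm thick, 18 mm long, with chamfered foot; collar 24 mm wide from 18 to 22 mm; round grip 16 mm thick from 22 to 58 mm. It starts upright in the rest block. Origin at the centre of its foot, z up through the grip. Fully home in the flange its foot is 10 mm above the table.
- pin_tip (a point): The centre of the pin's foot (same point as the pin's origin).
- rest: Black rest block, 60 x 60 x 22 mm, fixed on the table, with one 12 mm hole in its middle in which the pin stands with its collar on top (foot 4 mm above the table). Origin at the centre of its underside.
- wedge: Grey wedge, 0.15 kg, 130 x 40 mm, flat on the table. Origin: centre of the handle's underside, z up. The ramp runs from the thin end at y = -115 mm (5 mm high) to y = -15 mm (33 mm high). Handle: upright, y = -15 to 15 mm, 28 mm wide (x), 70 mm high. On the plate, thin end 39 mm past the card's edge, it starts lifting; each 3.6 mm more lifts 1 mm.
- screwdriver: Bystander: a screwdriver lying on the table. Origin at the centre of its underside.
- tape: Bystander: a roll of clear tape, 70 mm across, 20 mm high. Origin at the centre of its underside.
- screwtray: Bystander: a white two-part screw tray, 90 x 130 x 30 mm. Origin at the centre of its underside.
- mug: Bystander: a white mug, 80 mm across, 90 mm high. Origin at the centre of its underside.
- mouse: Bystander: a black computer mouse. Origin at the centre of its underside.
- spray: Bystander: an upright spray can, 52 mm across, 170 mm high. Origin at the centre of its underside.
- heatsink: Bystander: a finned aluminium heat sink, 45 x 130 x 35 mm. Origin at the centre of its underside.

How it is judged (in metres and radians):
On the way, in this order (a step that is already met when the one before it is completed fails the run):
1. the pin is fully home in the flange hole and let go, with the card still on its rests (horizontal distance between pin_tip and hole below 0.005 m and z of pin_tip in the frame of frame below 0.0135 m and angle between pin's own z axis and vertical below 0.12 rad and contact force between the fingers and pin below 0.1 N and value of joint card below 0.006 rad), for 0.2 s.
2. the wedge, held by the fingers, has lifted the card's free end off its rests (value of joint card above 0.011 rad and contact force between wedge and card above 0.4 N and contact force between the fingers and wedge above 1 N), for 0.2 s.
At the end, for the whole second after the job is handed in: Pin let go, upright in the hole (5 mm, 7 degrees), within 3.5 mm of full depth; carrier slid under 6 mm; wedge flat on the plate, gripped (over 1 N) and carrying the card (over 0.4 N), whose still free end is 2.4 to 11 mm off its rests (0.011 to 0.05 rad); robot off the card (all of step 2 and horizontal distance between pin_tip and hole below 0.005 m and z of pin_tip in the frame of frame below 0.0135 m and angle between pin's own z axis and vertical below 0.12 rad and z of wedge in the frame of frame below 0.0115 m and angle between wedge's own z axis and vertical below 0.06 rad and value of joint carrier below 0.006 m and value of joint card below 0.05 rad and velocity of joint card between -0.03 and 0.03 rad/s and contact force between each of the arm, the fingers and card below 0.2 N and contact force between the fingers and pin below 0.1 N); the arm keeps its last pose, push and grip.
It fails at once if the card is lifted far too high (over 20 mm) (value of joint card above 0.091 rad).
It fails at once if the robot presses on the card (contact force between any of the fingers, the arm and card above 5 N).
It fails at once if a bystander is knocked away (over 25 mm) (distance of any of screwdriver, tape, screwtray, mug, mouse, spray, heatsink from where it was at the start of the episode above 0.025 m).
It also fails if it takes over 72 s, if anything falls off the work surface, if the arm or the gripper's body presses on something with over 40 N, if the wrist force passes 120 N, or if a joint passes its speed limit or range.

### The arm

A 6-joint arm with a two-finger parallel gripper is mounted at the origin on the work surface. World frame = base frame: x ahead of the robot, y to its left, z up, the work surface at z = 0. Lengths are in mm, angles in rad, forces in N, time in s.
With the tool pointing down it reaches from about 400 to 825 mm from the base axis. Payload 7 kg.
Tool frame: the origin (TCP) lies on the centre line of the jaws, within the pads' length; the fingertips stand bot.finger_overhang ahead of it and the grasp point (between the pads) lies 3 mm ahead of it (bot.finger_overhang is the distance from the TCP to the fingertips, in mm); z points along the fingers, y is the line along which they close (so a half turn about z gives the same grasp; the last joint's range is limited). The gripper opens to 85 mm and grips with 20 to 120 N. Pads are 22 mm wide; open, the fingers measure 114 mm over their backs; the gripper's body (76 mm by 85 mm) begins 54 mm behind the grasp point. The pads swing forward as they close: fully open they stand 13 mm farther back than shut.
Start: joints at [1.624, 0.359, 0.012, 0, -1.224, -0.288], TCP at [157.048, 656.453, 253.302] pointing down, gripper open.
Joint ranges: [-3.07, 3.07], [-1.43, 2.12], [-1.02, 1.25], [-3.03, 1.67], [-3.05, -0], [-3.03, 3.03]. Speed limits (rad/s): [2.39, 2.39, 3.01, 3.14, 3.14, 3.14].

### API

Orientations are given as a unit quaternion [w, x, y, z].
In Python, from cell import bot gives the robot as it stands.
- The arm moves only by the shell command python3 -m crank 'ROWS' [FORCE]. ROWS is JSON, a list of rows, each an object of numbers: "tx", "ty", "tz": the shift along the tool's x, y, z in mm; "turn": the turn about the tool's z in degrees; "grip": the closure in counts, from 0 (fully open) to 255 (shut). In form: [{"tx": .., "ty": .., "tz": .., "turn": .., "grip": ..}, ...]. A call has 1 to 8 rows; each row shifts and turns the commanded pose from where the row before left it, along the tool's axes as they then stand; what a row does not reach is not made up. A row lasts 1/10 s, in which the tool goes at most 50 mm and 8.59 degrees, less where a joint would pass 70% of its speed; a pose out of reach is approached as far as the arm can. A call with a gripper value outside its range is refused whole. The fingers move at their own pace and stop on an object; FORCE is the grip in N (left out, the last holds). Time passes only in rows, so rows that do not move let the fingers close. It gives the time, the measured TCP pose, the force, the opening and the grip force at its end, in the units of the state.
- bot.get_state(): the state, without advancing time (a new reading comes with each control period).
- bot.read_camera(name): name is "scene" or "top" or "wrist"; returns a dict with "frame" (400x640x3 uint8, blue, green, red), "K" (3x3 intrinsics, pixels), "T" (4x4, takes a point from camera to world coordinates); the wrist camera has in their place "tool_from_camera" (4x4, takes a point from camera to tool coordinates, whose origin is the TCP and whose axes are the flange's). Camera axes: x right, y down, z forward; pixel columns grow to the right and rows downward; lengths in mm; the calibration is good to about 2 mm. A picture is of the moment at which its call begins: read the wrist's pose just before it. There is no depth.
- bot.job_done(): hands the job in; it is judged then, once.
The state is a dict: "clock": time; "qpos": joint angles; "qd": joint speeds; "tau": joint torques, N m; "tool_pos": TCP position; "tool_rot": TCP orientation; "force": force on the tool from outside, world axes, zero at the start; "moment": the same for the moment, N m; "width": finger opening in mm; "grasp_force": force on a finger pad.
Only numpy, scipy, OpenCV 4.12 (cv2) and the standard library are available. Lean on these libraries where they do the work, as an engineer would, in place of code of your own. Each camera call takes 0.05 s, during which the arm holds its last target. There are 200 camera calls.

## Working session

There is one attempt and no reset: what is moved stays moved. The work goes in short steps, Python scripts to look and compute and a shell command to move; the robot and the scene stay as the last step left them, time stands still between calls to the robot, and variables do not carry over. Pictures are saved under pics/ and viewed, at most 10 in all, crops included, and the job is handed in when it is done.

```bash
ls; mkdir -p pics; python3 - <<'E'
from cell import bot
import cv2,numpy as np
s=bot.get_state();print(s,bot.finger_overhang)
for n in("scene","top"):
    c=bot.read_camera(n);cv2.imwrite(f"pics/{n}0.png",c["frame"]);print(n,c["K"].tolist(),np.round(c["T"],4).tolist())
c=bot.read_camera("wrist");print(np.round(c["tool_from_camera"],3).tolist(),c["K"].tolist())
E
```

```text
pics
{'clock': 0.0, 'qpos': array([ 1.62409381e+00,  3.59380221e-01,  1.10511778e-02, -2.97139929e-04,
       -1.22407198e+00, -2.88115055e-01]), 'qd': array([-7.31829524e-04,  3.53243179e-04,  1.19999117e-03,  1.42921613e-03,
        4.82689576e-06,  7.90512954e-04]), 'tau': array([ 1.35482245e-03, -5.83317661e+01,  2.93423063e+01,  6.93678036e+00,
       -5.95740101e-03, -1.87411200e-05]), 'tool_pos': array([156.97555462, 656.04822375, 252.37415494]), 'tool_rot': array([ 8.14418006e-04,  9.93109244e-01, -1.17189442e-01, -1.35582904e-06]), 'force': array([ 0.28608908,  0.3850311 , -0.19828556]), 'moment': array([-0.01612043, -0.08359417, -0.01377518]), 'grasp_force': 0.0, 'width': 85.59593944029034} 22.0
scene [[398.38097120890154, 0.0, 317.61878331423924], [0.0, 398.38097120890154, 197.09353377540424], [0.0, 0.0, 1.0]] [[-0.3305, 0.6202, -0.7115, 1454.8428], [0.9438, 0.2239, -0.2432, 300.071], [0.0085, -0.7518, -0.6593, 870.3605], [0.0, 0.0, 0.0, 1.0]]
top [[369.4929892829878, 0.0, 312.741142058868], [0.0, 369.4929892829878, 202.5011107643066], [0.0, 0.0, 1.0]] [[-0.0261, -0.9926, 0.1186, 442.8584], [-0.9996, 0.0254, -0.0073, -6.2427], [0.0043, -0.1188, -0.9929, 1172.2952], [0.0, 0.0, 0.0, 1.0]]
[[0.001, -0.958, -0.286, 74.686], [1.0, 0.001, 0.0, -0.303], [0.0, -0.286, 0.958, -119.354], [0.0, 0.0, 0.0, 1.0]] [[283.7093659154799, 0.0, 315.46929530384364], [0.0, 283.7093659154799, 196.661021480608], [0.0, 0.0, 1.0]]
```

View pics/top0.png

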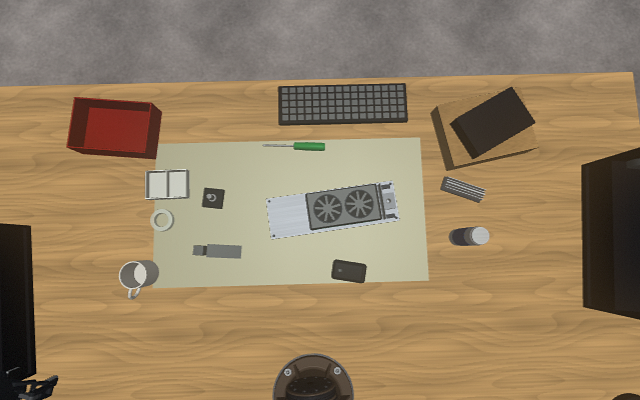

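View pics/scene0.png

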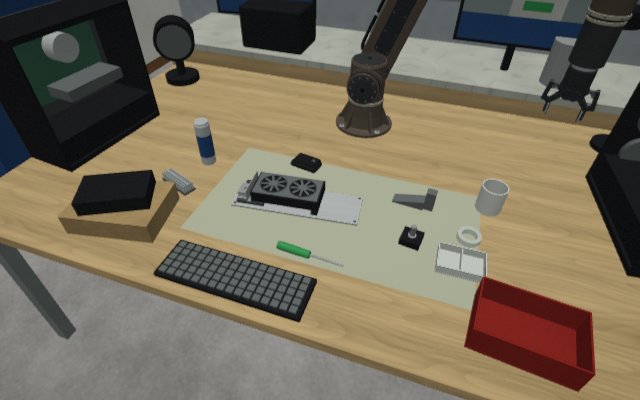

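The top view shows the frame plate (266–398, 185–238; bare end left), the rest with the pin at (213,198), and the wedge at (193–241, 251) with its handle on the left and thin end on the right. I'll take coarse positions from it now.

```bash
cat > h.py <<'E'
import numpy as np,cv2
from scipy.spatial.transform import Rotation as R
from cell import bot
def toolT():
    s=bot.get_state();T=np.eye(4);q=s["tool_rot"];T[:3,:3]=R.from_quat(q,scalar_first=True).as_matrix();T[:3,3]=s["tool_pos"];return T
def shot(n,f=None):
    W=toolT();c=bot.read_camera(n);T=c["T"] if n!="wrist" else W@c["tool_from_camera"]
    if f: cv2.imwrite(f,c["frame"])
    np.savez(f"last_{n}.npz",K=c["K"],T=T,W=W,frame=c["frame"]);return c["frame"],c["K"],T
def load(n):
    d=np.load(f"last_{n}.npz");return d["frame"],d["K"],d["T"]
def ray(K,T,uv,z):
    d=T[:3,:3]@np.linalg.solve(K,[uv[0],uv[1],1]);return T[:3,3]+d*(z-T[2,3])/d[2]
def pix(K,T,p):
    q=np.linalg.inv(T)@np.append(p,1);q=K@q[:3];return q[:2]/q[2]
def totool(p):  # world point in tool axes
    return (np.linalg.inv(toolT())@np.append(p,1))[:3]
E
python3 - <<'E'
from h import *
f,K,T=shot("top")
for n,uv,z in[("rest",(213,199),22),("wedge thin",(241,251.5),5),("handle end",(193,250),70),("plateL-up",(266,198),8),("plateL-dn",(271,238),8),("plateR-up",(395,181),8),("plateR-dn",(399,220),8),("flange",(390,201),28)]:print(n,ray(K,T,uv,z).round())
cv2.imwrite("pics/topc.png",cv2.resize(f[170:270,180:410],None,fx=3.4,fy=3.4,interpolation=cv2.INTER_CUBIC))
E
```

```text
rest [599. 298.  22.]
wedge thin [434. 214.   5.]
handle end [442. 343.  70.]
plateL-up [600. 133.   8.]
plateL-dn [473. 119.   8.]
plateR-up [ 644. -280.    8.]
plateR-dn [ 519. -286.    8.]
flange [ 578. -256.   28.]
```

View pics/topc.png

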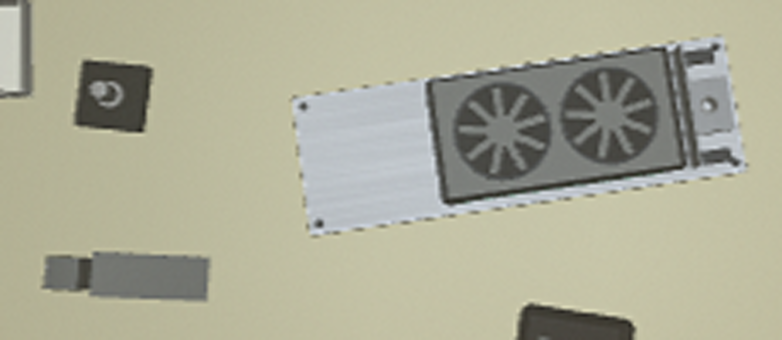

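```bash
python3 -m crank '[{"tx":40,"ty":19},{"tx":40,"ty":19},{"tx":40,"ty":19},{"tx":40,"ty":19},{"tx":40,"ty":19},{"tx":40,"ty":19},{"tx":40,"ty":19},{"tx":40,"ty":19}]'
python3 -m crank '[{"tx":40,"ty":19},{"tx":40,"ty":19},{"tx":40,"ty":19},{"tx":40,"ty":19},{"tx":0},{"turn":8.5},{"turn":8.5},{"turn":8.5}]'
python3 -m crank '[{"turn":8.5},{"turn":8.5},{"turn":8.5},{"turn":8.5},{"turn":8.5},{"turn":2},{"turn":0},{"turn":0}]'
python3 - <<'E'
from h import *
s=bot.get_state();print(s["tool_pos"],s["qpos"],s["clock"]);f,K,T=shot("wrist","pics/w1.png");print(toolT().round(3))
E
```

```text
[157.01668255 656.24152778 252.72560582] [ 1.62408935e+00  3.59143684e-01  1.14462590e-02 -1.50414400e-04
 -1.22409036e+00 -2.88099414e-01] 0.2
[[ 9.73000e-01 -2.33000e-01 -0.00000e+00  1.57026e+02]
 [-2.33000e-01 -9.73000e-01 -1.00000e-03  6.56283e+02]
 [ 0.00000e+00  1.00000e-03 -1.00000e+00  2.52870e+02]
 [ 0.00000e+00  0.00000e+00  0.00000e+00  1.00000e+00]]validation failed for argument at $[0]...
validation failed for argument at $[0]...
validation failed for argument at $[0]...
```

View pics/w1.png

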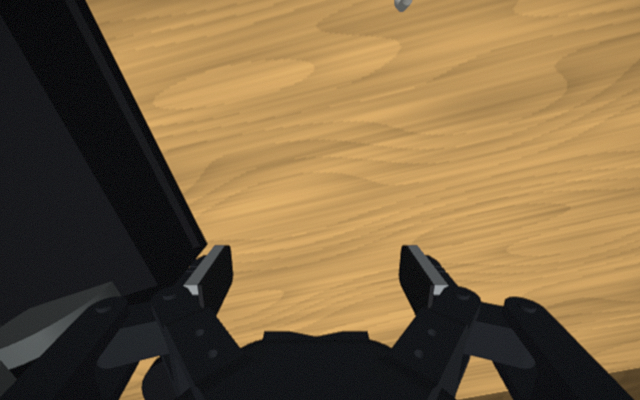

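The moves were refused because every row needs all five fields. The picture shows only the bench from the starting pose, with the fingers at (215,270) and (420,270).

```bash
python3 -m crank '[{"tx":40,"ty":19,"tz":0,"turn":0,"grip":0},{"tx":40,"ty":19,"tz":0,"turn":0,"grip":0},{"tx":40,"ty":19,"tz":0,"turn":0,"grip":0},{"tx":40,"ty":19,"tz":0,"turn":0,"grip":0},{"tx":40,"ty":19,"tz":0,"turn":0,"grip":0},{"tx":40,"ty":19,"tz":0,"turn":0,"grip":0},{"tx":40,"ty":19,"tz":0,"turn":0,"grip":0},{"tx":40,"ty":19,"tz":0,"turn":0,"grip":0}]'
python3 -m crank '[{"tx":40,"ty":19,"tz":0,"turn":0,"grip":0},{"tx":40,"ty":19,"tz":0,"turn":0,"grip":0},{"tx":40,"ty":19,"tz":0,"turn":0,"grip":0},{"tx":40,"ty":19,"tz":0,"turn":0,"grip":0},{"tx":0,"ty":0,"tz":0,"turn":0,"grip":0},{"tx":0,"ty":0,"tz":0,"turn":8.5,"grip":0},{"tx":0,"ty":0,"tz":0,"turn":8.5,"grip":0},{"tx":0,"ty":0,"tz":0,"turn":8.5,"grip":0}]'
python3 -m crank '[{"tx":0,"ty":0,"tz":0,"turn":8.5,"grip":0},{"tx":0,"ty":0,"tz":0,"turn":8.5,"grip":0},{"tx":0,"ty":0,"tz":0,"turn":8.5,"grip":0},{"tx":0,"ty":0,"tz":0,"turn":8.5,"grip":0},{"tx":0,"ty":0,"tz":0,"turn":8.5,"grip":0},{"tx":0,"ty":0,"tz":0,"turn":2,"grip":0},{"tx":0,"ty":0,"tz":0,"turn":0,"grip":0},{"tx":0,"ty":0,"tz":0,"turn":0,"grip":0}]'
python3 - <<'E'
from h import *
s=bot.get_state();print(s["tool_pos"],s["qpos"],s["clock"]);f,K,T=shot("wrist","pics/w2.png");print(toolT().round(3));print(pix(K,T,[599,298,62]))
E
```

```text
clock: 1.05
tool_pos: [434.1, 432.9, 253.5]
tool_rot: [-0.0, 0.993, -0.117, 0.0]
force: [1.0, 0.9, -0.2]
width: 85.6
grasp_force: 0.0
clock: 1.85
tool_pos: [570.7, 323.0, 253.1]
tool_rot: [0.0, 0.942, -0.336, -0.0]
force: [-0.4, -0.2, -0.3]
width: 85.7
grasp_force: 0.0
clock: 2.65
tool_pos: [570.6, 323.2, 253.3]
tool_rot: [0.0, 0.747, -0.665, -0.0]
force: [-0.7, 0.1, -0.2]
width: 85.4
grasp_force: 0.0
[570.63191275 323.22024317 253.25269981] [ 8.12126782e-01  3.27465893e-01 -3.38043217e-02 -7.37483212e-05
 -1.20959083e+00 -6.96173372e-01] 2.65
[[ 1.16000e-01 -9.93000e-01 -0.00000e+00  5.70662e+02]
 [-9.93000e-01 -1.16000e-01 -0.00000e+00  3.23181e+02]
 [ 0.00000e+00  0.00000e+00 -1.00000e+00  2.53248e+02]
 [ 0.00000e+00  0.00000e+00  0.00000e+00  1.00000e+00]]
[294.01013851 154.64771693]
```

View pics/w2.png

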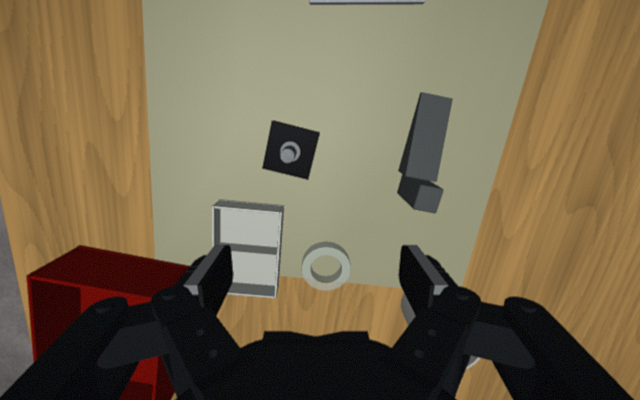

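The view shows the pin top at about (288,154) in the rest, the wedge ramp at (430,135), and the wedge handle top at (427,198).

```bash
python3 - <<'E'
from h import *
f,K,T=load("wrist")
g=cv2.cvtColor(f,cv2.COLOR_BGR2GRAY)
m=((g[125:178,266:316]>100)).astype(np.uint8)
n,l,st,c=cv2.connectedComponentsWithStats(m);print([(st[i].tolist(),(c[i]+[266,125]).round(1).tolist()) for i in range(n) if st[i][4]>20])
print(g[140:168:2,274:306:2])
for n,uv,z in[("pintop",(288.5,153.5),62),("thinL",(420,93),5),("thinR",(452,98),5),("hand backR",(438,213),70),("hand backL",(414,208),70),("hand frR",(442,188),70)]:print(n,ray(K,T,uv,z).round(1))
for a,b in ((266,125),): 
  q=cv2.threshold(g[115:185,255:325],70,1,1)[1];print(cv2.minAreaRect(cv2.findNonZero(cv2.morphologyEx(q,cv2.MORPH_CLOSE,np.ones((15,15))))))
E
```

```text
[([0, 0, 50, 53, 2013], [290.5, 149.7]), ([0, 0, 5, 22, 60], [267.2, 132.6]), ([28, 0, 22, 6, 76], [307.5, 126.6]), ([15, 17, 19, 21, 252], [289.0, 152.2]), ([43, 26, 7, 27, 105], [313.1, 167.9]), ([0, 45, 32, 8, 144], [276.8, 174.7])]
[[ 27  31  30  31  32  29  28  35  38  32  29  29  30  28  32  31]
 [ 31  29  29  31  27  52 103 123 126 122  84  37  29  33  33  31]
 [ 30  30  32  28  59 129 140 135 132 137 137 108  35  28  31  29]
 [ 29  29  28  35 122 129  83  60  50  73 119 140  97  29  31  31]
 [ 31  28  29  76 131  81  69  68  51  39  61 133 134  43  26  29]
 [ 33  28  28  89 111 127 136 134 118  67  32 100 138  64  28  30]
 [ 27  32  26  85 134 133 136 135 133 118  54  82 137  66  29  28]
 [ 28  31  25  92 139 135 132 137 134 130  72 109 137  56  28  26]
 [ 29  26  29  81 138 134 132 128 134 133  81 133 109  24  28  25]
 [ 30  29  23  69 134 131 132 128 127 128 104 127  53  26  26  27]
 [ 28  28  30  25  95 132 131 131 127 112 100  56  25  29  28  26]
 [ 29  27  28  28  27  77 103  97  74  34  29  27  26  29  30  28]
 [ 27  25  25  26  23  22  27  28  28  27  27  28  28  23  27  27]
 [ 28  26  25  27  24  29  26  23  24  27  25  24  25  27  28  28]]
pintop [605.1 297.5  62. ]
thinL [456.9 213.9   5. ]
thinR [416.6 215.    5. ]
hand backR [430.2 343.5  70. ]
hand backL [458.5 340.8  70. ]
hand frR [432.9 314.4  70. ]
((34.727745056152344, 34.397151947021484), (57.47956848144531, 56.772769927978516), 20.695451736450195)
```

```bash
python3 -m crank '[{"tx":14,"ty":-16,"tz":30,"turn":0,"grip":120},{"tx":13,"ty":-16,"tz":30,"turn":0,"grip":120},{"tx":0,"ty":0,"tz":30,"turn":0,"grip":120},{"tx":0,"ty":0,"tz":30,"turn":0,"grip":120},{"tx":0,"ty":0,"tz":0,"turn":0,"grip":120},{"tx":0,"ty":0,"tz":0,"turn":0,"grip":120}]' 40
python3 - <<'E'
from h import *
f,K,T=shot("wrist","pics/w3.png");print(toolT().round(3));print(pix(K,T,[606.2,299.6,62]))
E
```

```text
clock: 3.3
tool_pos: [605.9, 299.9, 133.6]
tool_rot: [0.0, 0.747, -0.665, 0.0]
force: [0.3, 1.5, 0.2]
width: 45.5
grasp_force: 0.0
[[ 1.15000e-01 -9.93000e-01  2.00000e-03  6.06445e+02]
 [-9.93000e-01 -1.15000e-01  1.00000e-03  3.00447e+02]
 [-0.00000e+00 -2.00000e-03 -1.00000e+00  1.34868e+02]
 [ 0.00000e+00  0.00000e+00  0.00000e+00  1.00000e+00]]
[317.59277324 217.78137302]
```

View pics/w3.png

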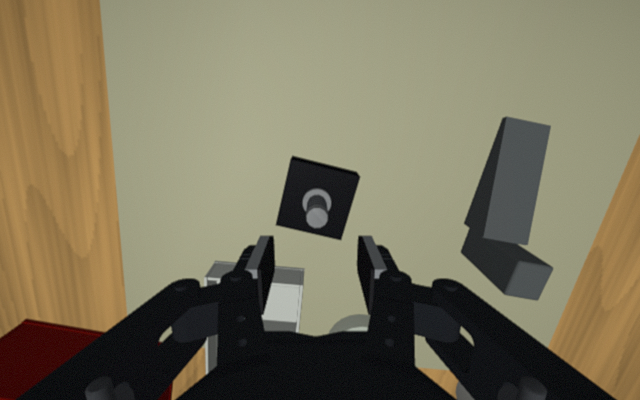

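The pin top is at (316.5,217), within 1 mm of the prediction (317.6,217.8) and centred between the fingers. I'll descend and grip.

```bash
python3 -m crank '[{"tx":0,"ty":0,"tz":27,"turn":0,"grip":120},{"tx":0,"ty":0,"tz":27,"turn":0,"grip":120},{"tx":0,"ty":0,"tz":27,"turn":0,"grip":120},{"tx":0,"ty":0,"tz":0,"turn":0,"grip":120},{"tx":0,"ty":0,"tz":0,"turn":0,"grip":120}]'
python3 -m crank '[{"tx":0,"ty":0,"tz":0,"turn":0,"grip":255},{"tx":0,"ty":0,"tz":0,"turn":0,"grip":255},{"tx":0,"ty":0,"tz":0,"turn":0,"grip":255},{"tx":0,"ty":0,"tz":0,"turn":0,"grip":255},{"tx":0,"ty":0,"tz":0,"turn":0,"grip":255},{"tx":0,"ty":0,"tz":0,"turn":0,"grip":255}]' 40
```

```text
clock: 3.85
tool_pos: [606.6, 300.6, 54.2]
tool_rot: [-0.001, 0.747, -0.665, 0.0]
force: [0.5, 0.1, 1.0]
width: 45.1
grasp_force: 0.0
clock: 4.45
tool_pos: [606.4, 300.6, 54.6]
tool_rot: [-0.001, 0.747, -0.665, 0.0]
force: [-2.7, 0.1, 5.4]
width: 14.8
grasp_force: 38.9
```

```bash
python3 -m crank '[{"tx":0,"ty":0,"tz":-20,"turn":0,"grip":255},{"tx":0,"ty":0,"tz":-45,"turn":0,"grip":255},{"tx":0,"ty":0,"tz":-45,"turn":0,"grip":255},{"tx":0,"ty":0,"tz":-40,"turn":0,"grip":255},{"tx":30,"ty":5,"tz":0,"turn":0,"grip":255},{"tx":45,"ty":7.5,"tz":0,"turn":0,"grip":255},{"tx":45,"ty":7.5,"tz":0,"turn":0,"grip":255},{"tx":45,"ty":7.5,"tz":0,"turn":0,"grip":255}]'
python3 -m crank '[{"tx":45,"ty":7.5,"tz":0,"turn":0,"grip":255},{"tx":45,"ty":7.5,"tz":0,"turn":0,"grip":255},{"tx":45,"ty":7.5,"tz":0,"turn":0,"grip":255},{"tx":45,"ty":7.5,"tz":0,"turn":0,"grip":255},{"tx":45,"ty":7.5,"tz":0,"turn":0,"grip":255},{"tx":45,"ty":7.5,"tz":0,"turn":0,"grip":255},{"tx":45,"ty":7.5,"tz":0,"turn":0,"grip":255},{"tx":30,"ty":5,"tz":0,"turn":0,"grip":255}]'
python3 -m crank '[{"tx":20,"ty":3,"tz":0,"turn":0,"grip":255},{"tx":0,"ty":0,"tz":30,"turn":0,"grip":255},{"tx":0,"ty":0,"tz":30,"turn":0,"grip":255},{"tx":0,"ty":0,"tz":0,"turn":0,"grip":255},{"tx":0,"ty":0,"tz":0,"turn":0,"grip":255},{"tx":0,"ty":0,"tz":0,"turn":0,"grip":255}]'
python3 - <<'E'
from h import *
f,K,T=shot("wrist","pics/w4.png");print(toolT().round(3));print(pix(K,T,[578,-254,28]),pix(K,T,toolT()@[0,0,50.5,1]@np.eye(4)[:,:3]))
E
```

```text
clock: 5.25
tool_pos: [596.9, 131.4, 203.5]
tool_rot: [-0.001, 0.747, -0.665, 0.0]
force: [1.1, 0.7, -0.3]
width: 14.6
grasp_force: 39.4
clock: 6.05
tool_pos: [579.0, -219.2, 203.5]
tool_rot: [-0.0, 0.746, -0.666, 0.001]
force: [-0.2, 0.3, 0.2]
width: 14.4
grasp_force: 39.4
clock: 6.65
tool_pos: [579.9, -236.8, 144.5]
tool_rot: [-0.001, 0.747, -0.665, 0.001]
force: [-0.5, -0.3, -0.6]
width: 14.7
grasp_force: 39.3
[[ 1.15000e-01 -9.93000e-01  3.00000e-03  5.79927e+02]
 [-9.93000e-01 -1.15000e-01 -1.00000e-03 -2.36713e+02]
 [ 1.00000e-03 -3.00000e-03 -1.00000e+00  1.44463e+02]
 [ 0.00000e+00  0.00000e+00  0.00000e+00  1.00000e+00]]
[322.52930414 180.92874792] [318.26052257 229.95200468]
```

View pics/w4.png

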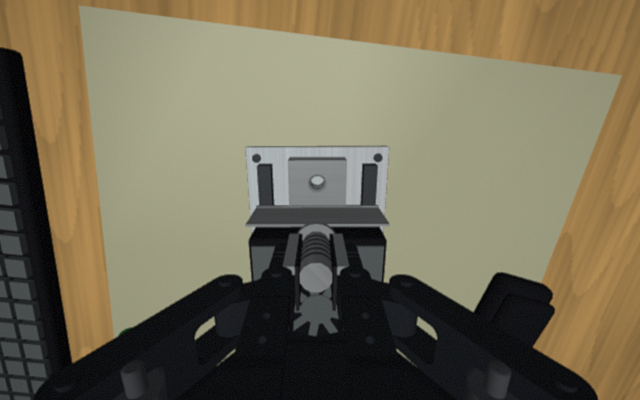

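The view shows the flange hole at (317,181). The pin held in the fingers has its top at (316,276), and the steel bracket edge is at row 215.

```bash
python3 - <<'E'
from h import *
d=np.load("last_wrist.npz");f,K,T,W=[d[k] for k in("frame","K","T","W")]
g=cv2.cvtColor(f,cv2.COLOR_BGR2GRAY)
print(g[172:192,306:330:1][:, ::1])
p=g[258:296,298:336];n,l,st,c=cv2.connectedComponentsWithStats((p>125).astype(np.uint8));i=1+st[1:,4].argmax();print("pintop",st[i],c[i]+[298,258])
print("pred top",pix(K,T,(W@[0,0,-7.5,1])[:3]))
h=ray(K,T,(317,181.5),28);print(h,(np.linalg.inv(W)@np.append(h,1))[:3])
E
```

```text
[[137 136 135 136 135 136 137 136 135 139 136 137 136 136 136 135 135 134
  136 136 136 136 136 135]
 [137 133 134 135 134 135 135 135 136 132 133 131 132 134 135 135 134 136
  135 133 133 134 136 134]
 [135 135 133 134 135 135 132 131 127 117 114 113 117 124 128 130 131 133
  134 133 134 133 134 134]
 [136 134 136 134 135 129 121 115 111 107 107 107 111 112 111 114 122 133
  134 134 133 134 134 134]
 [137 136 135 134 130 115 102 110 129 136 145 147 149 141 124 110 108 121
  130 134 134 134 135 134]
 [134 133 134 128 112 102 112 136 161 168 172 173 173 169 159 137 113 105
  118 130 131 133 134 133]
 [132 132 131 117 100 110 145 164 175 177 178 178 177 175 175 167 140 114
  108 124 133 131 134 131]
 [134 133 127 104 100 131 165 177 176 176 177 177 175 174 176 175 168 132
  107 116 129 133 131 131]
 [133 131 121  95  96 133 171 176 175 176 176 176 175 174 176 180 171 128
  105 110 127 133 132 130]
 [132 128 110  94  90 118 165 178 176 174 176 177 176 175 176 178 151 107
   99 108 121 132 133 131]
 [132 128 110  93  79  93 138 166 174 176 179 178 178 178 172 163 120  88
   94 105 119 13
[... 399 characters left out ...]
29 132 132 136]
 [135 133 126 112 105  97  80  72  79  90  86  86  84  83  83  83  96 110
  116 119 132 134 133 133]
 [134 132 132 122 110 107  99  84  77  78  76  76  75  78  85  96 110 114
  120 128 132 134 133 131]
 [132 132 133 130 117 111 108 102 100  92  88  87  87  95 105 111 116 118
  125 130 130 132 132 131]
 [133 134 132 134 130 122 117 111 111 107 106 107 109 110 113 116 120 126
  130 132 133 132 133 133]
 [132 133 132 132 133 130 127 121 117 114 113 115 116 117 120 122 128 131
  132 131 131 133 131 133]]
pintop [  3   6  30  27 313] [312.46964856 277.17571885]
pred top [319.57123986 280.93848742]
[ 582.62804519 -252.95339576   28.        ] [ 16.20102657  -0.50855602 116.51841485]
```

```bash
python3 - <<'E'
from h import *
d=np.load("last_wrist.npz");f,K,T,W=[d[k] for k in("frame","K","T","W")]
print(np.linalg.inv(W)@T)
X=np.linalg.inv(W)@T
for p in([0,0,-7.5],[0,0,50.5],[0,0,3]):print(p,pix(K,X,p))
for u in((317,182.7),):
  d_=X[:3,:3]@np.linalg.solve(K,[*u,1]);print(X[:3,3]+d_*((W[2,3]-28)-X[2,3])/d_[2])
E
```

```text
[[ 1.07966358e-03 -9.58228416e-01 -2.86001988e-01  7.30869571e+01]
 [ 9.99999324e-01  9.11067693e-04  7.22554062e-04 -1.97902687e+00]
 [-4.31804662e-04 -2.86002575e-01  9.58228752e-01 -1.19347960e+02]
 [ 0.00000000e+00  0.00000000e+00  0.00000000e+00  1.00000000e+00]]
[0, 0, -7.5] [319.57123986 280.93848742]
[0, 0, 50.5] [318.29124806 229.81007041]
[0, 0, 3] [319.2631677  268.63275071]
[ 15.15211058  -0.50592037 116.49781544]
```

```bash
python3 - <<'E'
from h import *
f=load("wrist")[0];cv2.imwrite("pics/w4c.png",cv2.resize(f[160:310,250:385],None,fx=4,fy=4,interpolation=cv2.INTER_CUBIC))
E
```

```text
(no output)
```

View pics/w4c.png

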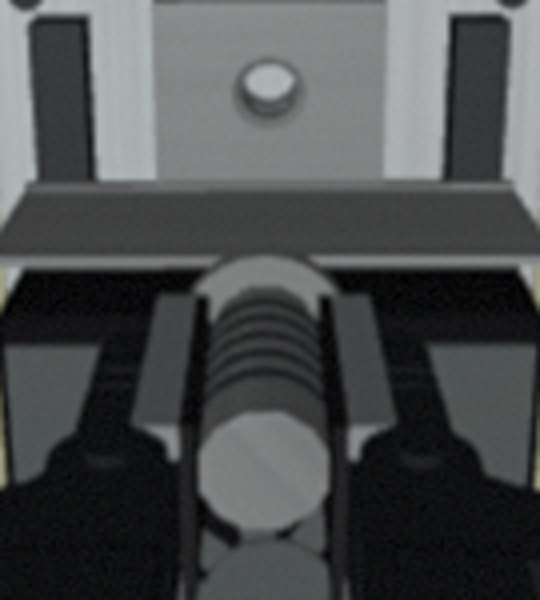

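The crop shows the hole at about full-frame (317.2,182.5) and the pin top at (316.0,277.5). The reported hand-eye matrix differed between calls, so I'll average it.

```bash
python3 - <<'E'
from h import *
L=[bot.read_camera("wrist")["tool_from_camera"] for _ in range(10)]
W=[toolT() for _ in range(1)]
A=np.array(L);print(A[:,:3,3].round(2),A.std(0).round(4));print(W[0].round(3))
print(np.load("last_wrist.npz")["W"].round(3))
E
```

```text
[[  73.09   -1.98 -119.35]
 [  73.09   -1.98 -119.35]
 [  73.09   -1.98 -119.35]
 [  73.09   -1.98 -119.35]
 [  73.09   -1.98 -119.35]
 [  73.09   -1.98 -119.35]
 [  73.09   -1.98 -119.35]
 [  73.09   -1.98 -119.35]
 [  73.09   -1.98 -119.35]
 [  73.09   -1.98 -119.35]] [[0.     0.     0.     0.    ]
 [0.     0.     0.     0.0014]
 [0.     0.     0.     0.0022]
 [0.     0.     0.     0.    ]]
[[ 1.14000e-01 -9.93000e-01 -0.00000e+00  5.78688e+02]
 [-9.93000e-01 -1.14000e-01 -0.00000e+00 -2.36687e+02]
 [-0.00000e+00  0.00000e+00 -1.00000e+00  1.42337e+02]
 [ 0.00000e+00  0.00000e+00  0.00000e+00  1.00000e+00]]
[[ 1.15000e-01 -9.93000e-01  3.00000e-03  5.79934e+02]
 [-9.93000e-01 -1.15000e-01 -1.00000e-03 -2.36820e+02]
 [ 1.00000e-03 -3.00000e-03 -1.00000e+00  1.44498e+02]
 [ 0.00000e+00  0.00000e+00  0.00000e+00  1.00000e+00]]
```

```bash
python3 - <<'E'
from h import *
f,K,T=shot("wrist");W=toolT();X=np.linalg.inv(np.load("last_wrist.npz")["W"])@T;print(W[:3,3])
g=cv2.cvtColor(f,cv2.COLOR_BGR2GRAY)
u=cv2.resize(g,None,fx=4,fy=4,interpolation=cv2.INTER_CUBIC)
def ell(x0,y0,x1,y1,th,inv=0):
    m=((u[y0*4:y1*4,x0*4:x1*4]>th)^bool(inv)).astype(np.uint8);m=cv2.morphologyEx(m,cv2.MORPH_OPEN,np.ones((9,9)))
    for c in sorted(cv2.findContours(m,0,1)[0],key=cv2.contourArea)[-2:]:
        if len(c)>20:
            e=cv2.fitEllipse(c);print(np.array(e[0])/4+[x0,y0],np.array(e[1])/4,e[2],cv2.boundingRect(c))
print("pintop");ell(296,255,336,298,115)
print("hole");ell(303,170,332,195,124,1)
print(g[262:296:2,294:340:2]);print("row of collar",g[232,290:345])
E
```

```text
[ 578.68175524 -236.70109053  142.29173777]
pintop
[315.75764465 277.60436249] [28.24144745 31.53293419] 91.023193359375 (17, 34, 125, 113)
hole
[315.29238415 184.55338192] [16.21994019 18.711483  ] 87.96590423583984 (11, 34, 77, 57)
[[ 65  15   5  31  63  66  65  66  71  77  73  74  74  75  57  57  57  57
   54  16  12  34  69]
 [ 56  10   9  38  65  62  65  93 128 130 126 129 124 127 108  68  55  54
   52  18   8  27  66]
 [ 69  24  14  45  67  85 118 133 131 129 128 125 123 121 123 119  98  63
   48  16  25  34  97]
 [ 95  31  21  49  84 126 127 124 127 129 128 128 127 122 120 123 125 105
   53  20  32  57 133]
 [109  32  22  63 121 128 126 124 124 128 129 129 127 123 123 120 122 123
   85  23  34  59 136]
 [110  31  22 101 127 127 126 127 124 123 127 129 127 124 125 121 119 121
  116  41  30  58 134]
 [ 87  31  25 121 126 127 125 125 125 122 123 126 129 127 124 124 122 121
  123  61  31  50 105]
 [ 22  34  24 122 128 126 127 126 125 123 121 124 127 127 126 124 125 121
  122  60  34  31  20]
 [ 23  35  25 120 128 126 126 126 126 127 125 122 122 126 126 125 125 124
  123  62  28  3
[... 322 characters left out ...]
2 127 125 128 126 126 126 125 125 122 121 120 121
   66  14  35  32  15]
 [ 17  41  30   5  24  94 127 127 127 126 126 125 125 124 124 124 112  90
   66  13  35  32  15]
 [ 16  34  29  15  18  23  61 110 124 126 129 130 128 127 113  85  84  83
   75  13  33  33  15]
 [ 15  33  35  13  23  17  20  79  92 101 101  95  77  67  49  79  82  82
   76  17  37  26  13]
 [ 14  34  31  21  23  21  18  64  85  80  82  78  16  23  75  84  82  81
   79  24  32  31  18]]
row of collar [ 14  13  13  14  15  15  16  30  67 104 121 126 129 129 127 129 126 130
 129 123 103  93  79  75  73  74  74  74  73  73  79  96 108 124 126 129
 128 127 126 126 125 124 117  90  56  26  13  15  13  12  15   5  12  12
   8]
```

```bash
python3 -m crank '[{"tx":7,"ty":0,"tz":20,"turn":0,"grip":255},{"tx":6.5,"ty":0,"tz":20,"turn":0,"grip":255},{"tx":0,"ty":0,"tz":7,"turn":0,"grip":255},{"tx":0,"ty":0,"tz":0,"turn":0,"grip":255},{"tx":0,"ty":0,"tz":0,"turn":0,"grip":255},{"tx":0,"ty":0,"tz":0,"turn":0,"grip":255},{"tx":0,"ty":0,"tz":0,"turn":0,"grip":255},{"tx":0,"ty":0,"tz":0,"turn":0,"grip":255}]'
python3 - <<'E'
from h import *
f,K,T=shot("wrist");W=toolT();print(W[:3,3],(np.linalg.inv(W)@T)[:3,3])
cv2.imwrite("pics/w5c.png",cv2.resize(f[170:310,250:385],None,fx=4,fy=4,interpolation=cv2.INTER_CUBIC))
E
```

```text
clock: 8.05
tool_pos: [580.6, -250.1, 96.0]
tool_rot: [-0.0, 0.746, -0.666, 0.0]
force: [-0.1, 1.0, -0.3]
width: 15.1
grasp_force: 39.3
[ 580.47828103 -250.03193662   95.87850102] [  73.10855663   -2.04646864 -119.48131632]
```

View pics/w5c.png

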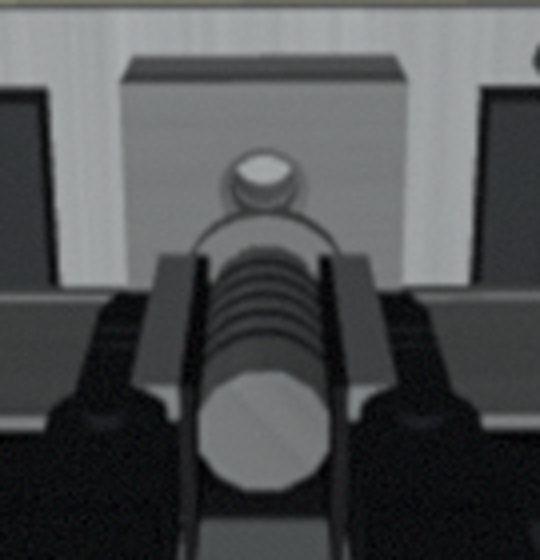

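The hole is at about full-frame (316,216) and the collar's front edge is at row 222. That puts the pin about 1 mm short of the hole along tool x and centred sideways. I'll lower it in steps and watch the force.

```bash
python3 -m crank '[{"tx":1,"ty":0,"tz":8,"turn":0,"grip":255},{"tx":0,"ty":0,"tz":8,"turn":0,"grip":255},{"tx":0,"ty":0,"tz":2,"turn":0,"grip":255},{"tx":0,"ty":0,"tz":2,"turn":0,"grip":255},{"tx":0,"ty":0,"tz":2,"turn":0,"grip":255},{"tx":0,"ty":0,"tz":2,"turn":0,"grip":255},{"tx":0,"ty":0,"tz":0,"turn":0,"grip":255},{"tx":0,"ty":0,"tz":0,"turn":0,"grip":255}]'
```

```text
clock: 8.9
tool_pos: [580.4, -251.1, 71.4]
tool_rot: [-0.0, 0.746, -0.666, 0.0]
force: [-0.3, -0.3, -0.9]
width: 14.4
grasp_force: 39.4
```

The foot is about 7 mm into the hole with no contact force. Continuing down.

```bash
python3 -m crank '[{"tx":0,"ty":0,"tz":2,"turn":0,"grip":255},{"tx":0,"ty":0,"tz":2,"turn":0,"grip":255},{"tx":0,"ty":0,"tz":2,"turn":0,"grip":255},{"tx":0,"ty":0,"tz":2,"turn":0,"grip":255},{"tx":0,"ty":0,"tz":1,"turn":0,"grip":255},{"tx":0,"ty":0,"tz":0,"turn":0,"grip":255},{"tx":0,"ty":0,"tz":0,"turn":0,"grip":255}]'
```

```text
clock: 9.6
tool_pos: [580.4, -251.1, 62.3]
tool_rot: [0.0, 0.746, -0.666, -0.0]
force: [-0.4, -0.1, -0.7]
width: 14.5
grasp_force: 39.4
```

```bash
python3 -m crank '[{"tx":0,"ty":0,"tz":1,"turn":0,"grip":255},{"tx":0,"ty":0,"tz":1,"turn":0,"grip":255},{"tx":0,"ty":0,"tz":0.5,"turn":0,"grip":255},{"tx":0,"ty":0,"tz":0,"turn":0,"grip":255},{"tx":0,"ty":0,"tz":0,"turn":0,"grip":255}]'
```

```text
clock: 10.1
tool_pos: [580.5, -251.2, 60.5]
tool_rot: [-0.0, 0.746, -0.666, 0.0]
force: [-1.4, 0.9, 4.7]
width: 14.9
grasp_force: 40.0
```

Force rose to about 5 N at TCP z 60.5, which is the predicted seated height, so the collar is on the flange. Releasing gently.

```bash
python3 -m crank '[{"tx":0,"ty":0,"tz":0,"turn":0,"grip":170},{"tx":0,"ty":0,"tz":0,"turn":0,"grip":170},{"tx":0,"ty":0,"tz":0,"turn":0,"grip":170},{"tx":0,"ty":0,"tz":0,"turn":0,"grip":170},{"tx":0,"ty":0,"tz":0,"turn":0,"grip":170},{"tx":0,"ty":0,"tz":-10,"turn":0,"grip":170},{"tx":0,"ty":0,"tz":-20,"turn":0,"grip":170},{"tx":0,"ty":0,"tz":-40,"turn":0,"grip":170}]'
python3 -m crank '[{"tx":0,"ty":0,"tz":-40,"turn":0,"grip":170},{"tx":0,"ty":0,"tz":-40,"turn":0,"grip":170},{"tx":-40,"ty":0,"tz":0,"turn":0,"grip":170},{"tx":-40,"ty":0,"tz":0,"turn":0,"grip":170},{"tx":0,"ty":0,"tz":0,"turn":0,"grip":170},{"tx":0,"ty":0,"tz":0,"turn":0,"grip":170},{"tx":0,"ty":0,"tz":0,"turn":0,"grip":170},{"tx":0,"ty":0,"tz":0,"turn":0,"grip":170}]'
python3 - <<'E'
from h import *
f,K,T=shot("wrist","pics/w6.png");W=toolT();print(W.round(3),(np.linalg.inv(W)@T)[:3,3])
E
```

```text
clock: 10.9
tool_pos: [578.6, -250.7, 128.3]
tool_rot: [0.001, 0.746, -0.666, -0.002]
force: [0.8, 0.2, -0.8]
width: 28.4
grasp_force: 0.0
clock: 11.7
tool_pos: [571.2, -172.4, 209.8]
tool_rot: [0.0, 0.746, -0.666, -0.0]
force: [0.2, -1.3, 0.1]
width: 28.3
grasp_force: 0.0
[[ 1.13000e-01 -9.94000e-01 -0.00000e+00  5.71219e+02]
 [-9.94000e-01 -1.13000e-01 -0.00000e+00 -1.72410e+02]
 [ 0.00000e+00  0.00000e+00 -1.00000e+00  2.09668e+02]
 [ 0.00000e+00  0.00000e+00  0.00000e+00  1.00000e+00]] [  73.03886276   -2.0025916  -119.49290196]
```

View pics/w6.png

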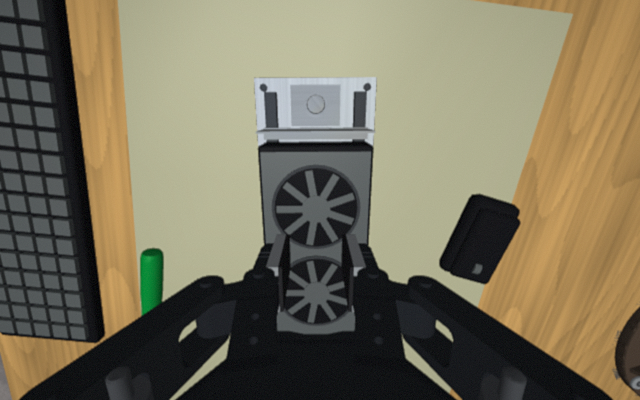

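The pin stands upright in the flange hole, with its top at (316,103) and the tool clear. The plate's far edge, (255,78) to (376,78), runs level, so the frame's yaw is about 6.5°. Next is the wedge.

```bash
python3 - <<'E'
from h import *
f,K,T=load("wrist")
print("pin top px @68",pix(K,T,[580.6,-252.6,68]),"if 10 high",pix(K,T,[580.6,-252.6,78]))
g=cv2.cvtColor(f,cv2.COLOR_BGR2GRAY)
m=(g[60:100,230:400]>165).astype(np.uint8);r=[(c,np.flatnonzero(m[:,c])[0]+60) for c in range(30,145,6) if m[:,c].any()];print("edge slope",np.polyfit(*zip(*r),1))
E
python3 -m crank '[{"tx":-42,"ty":5.7,"tz":0,"turn":0,"grip":90},{"tx":-42,"ty":5.7,"tz":0,"turn":0,"grip":90},{"tx":-42,"ty":5.7,"tz":0,"turn":0,"grip":90},{"tx":-42,"ty":5.7,"tz":0,"turn":0,"grip":90},{"tx":-42,"ty":5.7,"tz":0,"turn":0,"grip":90},{"tx":-42,"ty":5.7,"tz":0,"turn":0,"grip":90},{"tx":-42,"ty":5.7,"tz":0,"turn":0,"grip":90},{"tx":-42,"ty":5.7,"tz":0,"turn":0,"grip":90}]'
python3 -m crank '[{"tx":-42,"ty":5.7,"tz":0,"turn":0,"grip":90},{"tx":-42,"ty":5.7,"tz":0,"turn":0,"grip":90},{"tx":-42,"ty":5.7,"tz":0,"turn":0,"grip":90},{"tx":-42,"ty":5.7,"tz":0,"turn":0,"grip":90},{"tx":0,"ty":0,"tz":20,"turn":5.5,"grip":90},{"tx":0,"ty":0,"tz":20,"turn":5.5,"grip":90},{"tx":0,"ty":0,"tz":0,"turn":0,"grip":90},{"tx":0,"ty":0,"tz":0,"turn":0,"grip":90}]'
python3 -m crank '[{"tx":0,"ty":0,"tz":0,"turn":0,"grip":90},{"tx":0,"ty":0,"tz":0,"turn":0,"grip":90},{"tx":0,"ty":0,"tz":0,"turn":0,"grip":90}]'
python3 - <<'E'
from h import *
f,K,T=shot("wrist","pics/w7.png");W=toolT();X=np.linalg.inv(W)@T;print(W.round(3),X[:3,3])
for p in([445.7,327.6,70],[436.7,214.5,5],[445,327,0]):print(p,pix(K,T,p),totool(p))
g=cv2.cvtColor(f,cv2.COLOR_BGR2GRAY);c=pix(K,T,[445.7,327.6,70]).astype(int)
print(g[c[1]-42:c[1]+46:4,c[0]-44:c[0]+48:4])
E
```

```text
pin top px @68 [317.3309403  102.81607642] if 10 high [317.41322999 102.44675035]
edge slope [-2.35648517e-16  6.00000000e+01]
clock: 12.55
tool_pos: [487.3, 158.0, 209.9]
tool_rot: [-0.0, 0.746, -0.666, 0.0]
force: [1.5, 1.6, 0.2]
width: 55.4
grasp_force: 0.0
clock: 13.35
tool_pos: [446.3, 320.8, 169.9]
tool_rot: [-0.0, -0.68, 0.733, -0.0]
force: [0.5, -0.1, 2.1]
width: 55.5
grasp_force: 0.0
clock: 13.65
tool_pos: [446.2, 321.3, 170.7]
tool_rot: [0.001, -0.679, 0.734, 0.0]
force: [-0.7, -0.0, -0.3]
width: 55.0
grasp_force: 0.0
[[-7.70000e-02 -9.97000e-01  1.00000e-03  4.46124e+02]
 [-9.97000e-01  7.70000e-02  1.00000e-03  3.21296e+02]
 [-1.00000e-03 -1.00000e-03 -1.00000e+00  1.70493e+02]
 [ 0.00000e+00  0.00000e+00  0.00000e+00  1.00000e+00]] [  72.68217977   -2.10299954 -119.50928411]
[445.7, 327.6, 70] [318.99997305 211.98466501] [ -6.14940934   0.97601213 100.4982904 ]
[436.7, 214.5, 5] [318.99968571  72.92124842] [107.37412601   1.23001683 165.3824364 ]
[445, 327, 0] [318.84886384 188.99517709] [ -5.42562555   1.67238461 170.49715612]
[[170 170 170 171 172 172 165 105 102 106 1
[... 1391 characters left out ...]
162 161 161 160 159]
 [167 166 167 164 167 165 166 167 136 132 130 131 133 133 132 132 164 162
  161 159 161 160 160]
 [167 165 166 164 165 163 165 165 164 165 167 166 166 164 163 163 162 162
  160 161 161 159 159]
 [164 165 164 165 166 165 164 166 165 166 166 163 164 163 163 161 161 161
  160 160 157 158 157]
 [165 164 165 165 164 164 165 163 165 164 164 164 163 162 163 162 162 162
  160 160 160 159 158]
 [164 165 165 164 164 165 164 164 163 163 163 163 162 164 162 163 159 160
  159 157 158 157 158]
 [165 164 165 164 165 164 165 162 165 162 162 162 165 163 162 161 162 159
  160 159 158 158 156]
 [163 163 162 164 165 162 162 162 162 162 162 161 164 163 164 160 162 159
  160 159 157 157 156]]
```

The handle top spans about columns 304–337 and rows 196–230, and it is square to the tool. The offset works out at tx ≈ -7, ty ≈ +3.5. Descending and gripping.

```bash
python3 -m crank '[{"tx":-4,"ty":2,"tz":20,"turn":0,"grip":90},{"tx":-3,"ty":1.5,"tz":20,"turn":0,"grip":90},{"tx":0,"ty":0,"tz":25,"turn":0,"grip":90},{"tx":0,"ty":0,"tz":25,"turn":0,"grip":90},{"tx":0,"ty":0,"tz":24,"turn":0,"grip":90},{"tx":0,"ty":0,"tz":0,"turn":0,"grip":90},{"tx":0,"ty":0,"tz":0,"turn":0,"grip":90}]'
python3 -m crank '[{"tx":0,"ty":0,"tz":0,"turn":0,"grip":255},{"tx":0,"ty":0,"tz":0,"turn":0,"grip":255},{"tx":0,"ty":0,"tz":0,"turn":0,"grip":255},{"tx":0,"ty":0,"tz":0,"turn":0,"grip":255},{"tx":0,"ty":0,"tz":0,"turn":0,"grip":255},{"tx":0,"ty":0,"tz":0,"turn":0,"grip":255},{"tx":0,"ty":0,"tz":0,"turn":0,"grip":255},{"tx":0,"ty":0,"tz":0,"turn":0,"grip":255}]' 60
```

```text
clock: 14.4
tool_pos: [443.1, 328.6, 56.2]
tool_rot: [-0.0, -0.679, 0.734, -0.0]
force: [1.0, 0.4, 1.4]
width: 55.3
grasp_force: 0.0
clock: 15.2
tool_pos: [443.5, 329.2, 57.3]
tool_rot: [0.001, -0.679, 0.734, 0.0]
force: [-0.9, -0.7, 6.3]
width: 27.4
grasp_force: 58.9
```

Gripped at 27.4 mm and 59 N. Lifting, carrying over the bare end of the plate and turning to the frame's heading.

```bash
python3 -m crank '[{"tx":0,"ty":0,"tz":-20,"turn":0,"grip":255},{"tx":0,"ty":0,"tz":-40,"turn":0,"grip":255},{"tx":30,"ty":-18,"tz":0,"turn":0,"grip":255},{"tx":32,"ty":-18,"tz":0,"turn":0,"grip":255},{"tx":32,"ty":-18,"tz":0,"turn":0,"grip":255},{"tx":32,"ty":-18,"tz":0,"turn":0,"grip":255},{"tx":32,"ty":-18,"tz":0,"turn":0,"grip":255},{"tx":30,"ty":-18,"tz":0,"turn":0,"grip":255}]'
python3 -m crank '[{"tx":0,"ty":0,"tz":0,"turn":-3,"grip":255},{"tx":0,"ty":0,"tz":0,"turn":-4,"grip":255},{"tx":0,"ty":0,"tz":0,"turn":-3.9,"grip":255},{"tx":0,"ty":0,"tz":0,"turn":0,"grip":255},{"tx":0,"ty":0,"tz":0,"turn":0,"grip":255},{"tx":0,"ty":0,"tz":0,"turn":0,"grip":255},{"tx":0,"ty":0,"tz":0,"turn":0,"grip":255},{"tx":0,"ty":0,"tz":0,"turn":0,"grip":255}]'
python3 - <<'E'
from h import *
f,K,T=shot("wrist","pics/w8.png");W=toolT();print(W.round(3))
yf=np.array([-.1132,.9936]);o=np.array([560.7,-77.7]);xf=np.array([.9936,.1132]);d=W[:2,3]-o;print("frame xy of TCP",d@xf,d@yf)
g=cv2.cvtColor(f,cv2.COLOR_BGR2GRAY);b=f.astype(int)
for p in([551.6,1.8,66],[*(o+205*yf),8],[*(o+80*yf-55*xf),66],[*(o+80*yf+55*xf),66]):print(np.round(pix(K,T,p)))
for r in range(20,200,20):print(r,g[r,180:460:7])
print("col",g[10:230:4,316])
E
```

```text
clock: 16.0
tool_pos: [536.3, 131.2, 116.3]
tool_rot: [0.0, -0.679, 0.734, 0.0]
force: [0.6, 0.1, -1.3]
width: 27.4
grasp_force: 59.7
clock: 16.8
tool_pos: [535.9, 132.8, 115.8]
tool_rot: [0.0, 0.746, -0.666, -0.0]
force: [-0.1, 0.6, -1.6]
width: 27.1
grasp_force: 59.7
[[ 1.12000e-01 -9.94000e-01 -0.00000e+00  5.35897e+02]
 [-9.94000e-01 -1.12000e-01 -0.00000e+00  1.32795e+02]
 [ 0.00000e+00  0.00000e+00 -1.00000e+00  1.15806e+02]
 [ 0.00000e+00  0.00000e+00  0.00000e+00  1.00000e+00]]
frame xy of TCP -0.8162199514138759 211.955884029125
[318.  -8.]
[317. 195.]
[425.  -8.]
[210.  -8.]
20 [144 146 146 148 148 147 150 151  73   2   6  10 136 136 146 140 140 136
 143 142 138 146 139 148 144 143 143 137  67  68  75 151 151 149 147 148
 145 145 143 141]
40 [148 147 150 149 151 151 152 150 152 149 153 151 151 154 164  76  78  79
  78  78  75  77  80  76  79 149 151 156 154 152 152 154 153 151 150 148
 147 146 144 144]
60 [150 151 150 152 153 153 156 148 153 153 151 153 154 152 162  83  82  82
  82  81  81  81  81  81  81 155 151 154 154 152 154 157 140 153 149 149
 148 146 145 144]
80 [152
[... 528 characters left out ...]
 163 155 160 159 160 159 159 157  95  95  93
  93  93  95  94  93  92  91 160 157 160 157 158 152 155 153 150 149 149
 151 149 148 149]
160 [153 155 155 161 159 160 160 160 161 161 158 156 162 160 158  98  99  99
  97  99  97  96  97  98  94 160 157 162 152 155 155 129 151 150 149 149
 149 147 148 148]
180 [155 156 156 157 159 159 160 161 165 160 100 158 166 159 158 102 102 103
 102 100 101 102  98 100  98 159 156 157 152  59 158 150 149 148 149 148
 150 149 149 148]
col [  6  12  28 151 155  76  79  81  79  80  79  82  80  81  81  83  83  83
  82  85  84  89  88  88  87  89  90  92  89  92  91  93  94  95  96  96
  96  97  98  98 100 100 101 100 102 103 103 103 103 106 106 106 107  43
  42]
```

The rests show at columns 236–260 and 376–392 near the card edge (row 20). The wedge, at columns 283–351, is centred and parallel, and its tip at row 29 is short of the card. Lowering.

```bash
python3 -m crank '[{"tx":0,"ty":0,"tz":20,"turn":0,"grip":255},{"tx":0,"ty":0,"tz":20,"turn":0,"grip":255},{"tx":0,"ty":0,"tz":6,"turn":0,"grip":255},{"tx":0,"ty":0,"tz":0,"turn":0,"grip":255},{"tx":0,"ty":0,"tz":0,"turn":0,"grip":255},{"tx":0,"ty":0,"tz":1,"turn":0,"grip":255},{"tx":0,"ty":0,"tz":1,"turn":0,"grip":255},{"tx":0,"ty":0,"tz":0,"turn":0,"grip":255}]'
python3 -m crank '[{"tx":0,"ty":0,"tz":0.7,"turn":0,"grip":255},{"tx":0,"ty":0,"tz":0.7,"turn":0,"grip":255},{"tx":0,"ty":0,"tz":0,"turn":0,"grip":255},{"tx":0,"ty":0,"tz":0,"turn":0,"grip":255}]'
```

```text
clock: 17.65
tool_pos: [536.1, 132.8, 68.2]
tool_rot: [-0.0, 0.746, -0.666, 0.0]
force: [0.1, -0.5, -1.1]
width: 27.2
grasp_force: 59.6
clock: 18.05
tool_pos: [535.9, 132.7, 66.4]
tool_rot: [0.0, 0.746, -0.666, -0.0]
force: [-0.0, 0.3, -2.1]
width: 27.5
grasp_force: 59.6
```

```bash
python3 -m crank '[{"tx":0,"ty":0,"tz":0.7,"turn":0,"grip":255},{"tx":0,"ty":0,"tz":0.7,"turn":0,"grip":255},{"tx":0,"ty":0,"tz":0,"turn":0,"grip":255},{"tx":0,"ty":0,"tz":0,"turn":0,"grip":255}]'
python3 -m crank '[{"tx":0,"ty":0,"tz":0.7,"turn":0,"grip":255},{"tx":0,"ty":0,"tz":0,"turn":0,"grip":255},{"tx":0,"ty":0,"tz":0,"turn":0,"grip":255}]'
```

```text
clock: 18.45
tool_pos: [536.0, 132.7, 65.2]
tool_rot: [-0.0, 0.746, -0.666, 0.0]
force: [-1.1, -0.8, 3.0]
width: 27.5
grasp_force: 60.1
clock: 18.75
tool_pos: [536.0, 132.8, 65.2]
tool_rot: [-0.0, 0.746, -0.666, 0.0]
force: [-4.7, 0.2, 9.9]
width: 27.6
grasp_force: 61.2
```

The wedge is flat on the plate, with about 10 N on it. I'll ease off slightly and push along tool x to just before the predicted contact at 56 mm.

```bash
python3 -m crank '[{"tx":5,"ty":0,"tz":-0.4,"turn":0,"grip":255},{"tx":8,"ty":0,"tz":0,"turn":0,"grip":255},{"tx":8,"ty":0,"tz":0,"turn":0,"grip":255},{"tx":8,"ty":0,"tz":0,"turn":0,"grip":255},{"tx":8,"ty":0,"tz":0,"turn":0,"grip":255},{"tx":8,"ty":0,"tz":0,"turn":0,"grip":255},{"tx":4,"ty":0,"tz":0,"turn":0,"grip":255},{"tx":0,"ty":0,"tz":0,"turn":0,"grip":255}]'
python3 -m crank '[{"tx":1.5,"ty":0,"tz":0,"turn":0,"grip":255},{"tx":1.5,"ty":0,"tz":0,"turn":0,"grip":255},{"tx":0,"ty":0,"tz":0,"turn":0,"grip":255}]'
python3 -m crank '[{"tx":1.5,"ty":0,"tz":0,"turn":0,"grip":255},{"tx":1.5,"ty":0,"tz":0,"turn":0,"grip":255},{"tx":0,"ty":0,"tz":0,"turn":0,"grip":255}]'
python3 -m crank '[{"tx":1.5,"ty":0,"tz":0,"turn":0,"grip":255},{"tx":1.5,"ty":0,"tz":0,"turn":0,"grip":255},{"tx":0,"ty":0,"tz":0,"turn":0,"grip":255}]'
python3 -m crank '[{"tx":1.5,"ty":0,"tz":0,"turn":0,"grip":255},{"tx":1.5,"ty":0,"tz":0,"turn":0,"grip":255},{"tx":0,"ty":0,"tz":0,"turn":0,"grip":255}]'
```

```text
clock: 19.55
tool_pos: [542.4, 83.2, 65.2]
tool_rot: [-0.001, 0.746, -0.666, 0.0]
force: [1.5, 0.5, 5.0]
width: 27.3
grasp_force: 60.5
clock: 19.85
tool_pos: [542.7, 80.8, 65.2]
tool_rot: [-0.001, 0.746, -0.666, 0.0]
force: [0.3, 3.0, 5.2]
width: 27.2
grasp_force: 60.5
clock: 20.15
tool_pos: [543.1, 78.3, 65.2]
tool_rot: [-0.001, 0.746, -0.666, 0.0]
force: [-1.2, 5.7, 4.7]
width: 27.3
grasp_force: 60.6
clock: 20.45
tool_pos: [543.5, 75.6, 65.2]
tool_rot: [-0.001, 0.746, -0.666, 0.0]
force: [-1.1, 7.2, 5.0]
width: 27.4
grasp_force: 60.6
clock: 20.75
tool_pos: [543.9, 72.7, 65.2]
tool_rot: [-0.001, 0.746, -0.666, 0.0]
force: [-0.7, 7.9, 4.3]
width: 27.1
grasp_force: 60.5
```

Resistance rose between y≈82 and 76, near the predicted contact at 77. I need about 15 mm more for roughly 6 mm of lift. I'll save a view first so I can compare the card's apparent width.

```bash
python3 - <<'E'
from h import *
f,K,T=shot("wrist","pics/a.png");shot("scene","pics/sa.png")
E
python3 -m crank '[{"tx":1.5,"ty":0,"tz":0,"turn":0,"grip":255},{"tx":1.5,"ty":0,"tz":0,"turn":0,"grip":255},{"tx":1.5,"ty":0,"tz":0,"turn":0,"grip":255},{"tx":1.5,"ty":0,"tz":0,"turn":0,"grip":255},{"tx":1.5,"ty":0,"tz":0,"turn":0,"grip":255},{"tx":0,"ty":0,"tz":0,"turn":0,"grip":255},{"tx":0,"ty":0,"tz":0,"turn":0,"grip":255}]'
python3 -m crank '[{"tx":1.5,"ty":0,"tz":0,"turn":0,"grip":255},{"tx":1.5,"ty":0,"tz":0,"turn":0,"grip":255},{"tx":1.5,"ty":0,"tz":0,"turn":0,"grip":255},{"tx":1.5,"ty":0,"tz":0,"turn":0,"grip":255},{"tx":1.5,"ty":0,"tz":0,"turn":0,"grip":255},{"tx":0,"ty":0,"tz":0,"turn":0,"grip":255},{"tx":0,"ty":0,"tz":0,"turn":0,"grip":255}]'
python3 - <<'E'
from h import *
f,K,T=shot("wrist","pics/b.png");W=toolT();print(W.round(3))
fb,Ks,Ts=shot("scene","pics/sb.png");fa=cv2.imread("pics/sa.png")
yf=np.array([-.1132,.9936]);o=np.array([560.7,-77.7]);xf=np.array([.9936,.1132])
for y in(80,-140):
  for z in(66,73):print(y,z,pix(Ks,Ts,[*(o+y*yf+50*xf),z]).round(1))
a=cv2.imread("pics/a.png",0);b=cv2.imread("pics/b.png",0)
for n,g in(("a",a),("b",b)):
  for r in(80,120,150):
    x=g[r].astype(int);d=np.diff(cv2.GaussianBlur(g,(5,5),0)[r].astype(int));i=np.flatnonzero(abs(d)>14);print(n,r,i.tolist())
E
```

```text
clock: 21.55
tool_pos: [544.8, 65.2, 65.2]
tool_rot: [-0.001, 0.746, -0.666, 0.0]
force: [-1.4, 7.6, 4.7]
width: 27.4
grasp_force: 60.5
clock: 22.25
tool_pos: [545.6, 57.7, 65.3]
tool_rot: [-0.001, 0.746, -0.666, 0.0]
force: [-0.5, 7.6, 5.1]
width: 27.4
grasp_force: 60.6
[[ 1.12000e-01 -9.94000e-01  2.00000e-03  5.45595e+02]
 [-9.94000e-01 -1.12000e-01  2.00000e-03  5.77480e+01]
 [-1.00000e-03 -3.00000e-03 -1.00000e+00  6.52410e+01]
 [ 0.00000e+00  0.00000e+00  0.00000e+00  1.00000e+00]]
80 66 [317.3 200.3]
80 73 [317.3 198.6]
-140 66 [248.6 189.5]
-140 73 [248.4 187.8]
a 80 [184, 185, 186, 188, 449, 451, 452, 453]
a 120 [278, 279, 280, 352, 353]
a 150 [278, 279, 280, 352, 353]
b 80 [179, 180, 181, 182, 184, 291, 292, 293, 310, 311, 312, 453, 455, 456, 457]
b 120 [184, 185, 186, 188, 189, 448, 451, 452, 453]
b 150 [278, 279, 352, 353]
```

```bash
python3 - <<'E'
from h import *
X=bot.read_camera("wrist")["tool_from_camera"];K=load("wrist")[1]
for n in "ab":
  g=cv2.GaussianBlur(cv2.imread(f"pics/{n}.png",0),(3,3),0).astype(int)
  e=[int(np.abs(np.diff(g[70:200,c])).argmax())+70 for c in(205,215,225,235,400,410,420,430)];E=np.median(e)
  print(n,e)
  for off in(4,8,14,20):
    r=int(E-off);d=np.abs(np.diff(g[r]));L=150+d[150:215].argmax();Rr=425+d[425:490].argmax();w=Rr-L
    depth=110*K[0,0]/w;p=X@[0,(r-K[1,2])/K[1,1]*depth,depth,1];print(off,L,Rr,"z world",65.2-p[2],"tool x",p[0])
E
```

```text
a [113, 113, 113, 113, 112, 112, 112, 112]
4 189 447 z world 57.82944664295235 tool x 74.71215270217446
8 188 449 z world 58.8038493235412 tool x 76.30885442727498
14 187 450 z world 59.042366868445114 tool x 78.68901889530369
20 186 451 z world 59.277284148520295 tool x 81.03325635249425
b [148, 148, 148, 148, 147, 147, 147, 147]
4 189 448 z world 62.57008344914195 tool x 60.46192862419871
8 188 449 z world 63.02264258366097 tool x 62.17406184900003
14 187 450 z world 63.229078050541176 tool x 64.66171523397378
20 186 451 z world 63.432397510374116 tool x 67.11181913389137
```

The card's end rose 4.2 mm over the last 15 mm of push, which matches the 1:3.6 ramp. Total lift is now about 5–6 mm, so I'll nudge it a little, settle and hand in.

```bash
python3 -m crank '[{"tx":1.5,"ty":0,"tz":0,"turn":0,"grip":255},{"tx":0,"ty":0,"tz":0,"turn":0,"grip":255},{"tx":0,"ty":0,"tz":0,"turn":0,"grip":255},{"tx":0,"ty":0,"tz":0,"turn":0,"grip":255},{"tx":0,"ty":0,"tz":0,"turn":0,"grip":255},{"tx":0,"ty":0,"tz":0,"turn":0,"grip":255},{"tx":0,"ty":0,"tz":0,"turn":0,"grip":255},{"tx":0,"ty":0,"tz":0,"turn":0,"grip":255}]' && python3 -c "
from cell import bot
print(bot.job_done())"
```

```text
clock: 23.2
tool_pos: [545.7, 56.3, 65.2]
tool_rot: [-0.001, 0.746, -0.666, 0.0]
force: [-0.6, 7.5, 5.0]
width: 27.3
grasp_force: 60.6
the job is handed in; nothing more can be done
None
```

I handed the job in at 23.2 s with the pin seated in the flange and released, and the gripped wedge flat on the plate holding the card's free end about 5–6 mm (camera estimate) off its rests; the hand-in gave no verdict.

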